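Zero a bench thickness gauge and raise its foot on a setting wedge

TASK

Check the bench thickness gauge: with its foot resting on the bare table, press the round power key of the readout right down to wake it and let it come up again, then press the long zero key right down, leaving the square key between them alone. Then pick up the steel setting wedge by its grip tab, lay it flat on the gauge's table and push its thin edge in from the front under the foot until the foot has just lifted, about 4 mm clear of the table and at no time as much as 9 mm. Finish while still holding the wedge there in the gripper, with nothing else touching the gauge, and leave the bottle, cup, forceps and wash bottle where they stand.

Things in the scene. Friction and masses are not known exactly. Their poses are not given: they have to be found in the camera images.
- gauge: Bench thickness gauge, fixed. Origin on the bench straight below the spindle's axis; x points to its back, y to its left. White base with a flat metal table on top, 28 mm above the bench, from x = -110 (front edge) to +85 mm, y = -55 to +55 mm. Column (dia 32 mm) at x = +62 mm; arm above with the spindle, 265 mm high in all. The wedge goes in from the front, towards +x.
- anvil (a point): Point of the table straight below the foot, on the spindle's axis, 28 mm above the bench; the foot touches it at the start. Axes as the gauge. Above it hang the moving weights (two dark discs, dia 54 mm, 46 to 77 mm above the foot's lowest point) and the fixed sleeve (dia 42 mm, from 112 mm above the table); nothing of the head stands further forward than x = -27 mm.
- spindle (a joint): Lift of the foot above the bare table in m: 0 = resting on it, range 0 to 0.014. The foot's underside is a ball of radius 20 mm. Foot and weights are about 0.36 kg and press down with about 3.5 N. Pushing the wedge in takes about 4 to 15 N when it rests lightly on the table, more if it is pressed down; it can give way a few mm in the grip, so go by this lift.
- readout: Desktop readout of the gauge, fixed: white box 115 x 150 x 26 mm (x, y, z) with a screen pod along its back edge, 74 mm high. Origin at the centre of its underside on the bench; x points to its back, y to its left. Three grey keys stand in a row along y on its flat front part, 46 mm apart, tops 35.5 mm above the bench.
- power_key_top (a point): Centre of the top of the round power key (dia 22 mm), the leftmost of the three (at y = +46 mm). Moves down with the key.
- zero_key_top (a point): Centre of the top of the long zero key (18 x 34 mm, long along y), the rightmost of the three (at y = -46 mm).
- unit_key_top (a point): Centre of the top of the square unit key (18 x 18 mm), the middle one, not to be pressed.
- power_key (a joint): Travel of the round key in m: 0 up, 0.005 fully down; springs back. Starts moving at 1.5 N, fully down at 4.5 N. Pressed beyond 0.0035 for 0.1 s it has registered.
- zero_key (a joint): Travel of the long key in m, as the power key.
- unit_key (a joint): Travel of the square key in m, as the power key.
- wedge: Loose steel setting wedge, 170 x 20 mm, about 0.22 kg. Origin mid underside; x points to the thin edge, z up. 1.5 mm thick at the thin edge (x = +85 mm), rising 0.14 mm per mm to 15.5 mm at x = -15 mm, then level; at the back a fluted grip tab 40 mm long, 20 wide, 38 high over the underside (x = -84 to -44 mm). Starts flat on the bench left or right of the gauge, tab towards the robot.
- wedge_edge (a point): Middle of the wedge's thin edge, at the underside (wedge x = +85 mm).
- wedge_grip (a point): Middle of the grip tab, 24 mm above the underside (wedge x = -64 mm): grasp here from above, fingers on the two sides 20 mm apart (closing along the wedge's y).
- small_bottle: Bystander: small brown reagent bottle, dia 36 mm, 68 mm high, loose, behind the readout. Origin at the centre of its underside.
- cup: Bystander: clear plastic cup, dia 52 mm, 52 mm high, loose, beside the gauge on its right. Origin at the centre of its underside.
- forceps: Bystander: steel forceps, 125 mm long, lying loose beside the gauge on its left. Origin at the middle of the underside.
- wash_bottle: Bystander: white wash bottle with a bent spout, dia 64 mm, 221 mm high, loose, to the left behind the work. Origin at the underside.
Things that resemble listed ones, but are neither listed nor needed, are in the scene too. Several things look just like the wedge: the one meant starts farthest to the robot's right.

How it is judged:
By the outcome, as a careful person would: the job done as asked, in the order asked, and still so for the second after the job is handed in, while the arm keeps its last pose, push and grip.
It also fails if it takes over 64 s, if anything falls off the work surface, if the arm or the gripper's body presses on something with over 40 N, if the wrist force passes 120 N, or if a joint passes its speed limit or range.

ROBOT

A 6-joint arm with a two-finger parallel gripper is mounted at the origin on a cart in front of the work surface, level with it; the furniture and walls round the work are solid. World frame = base frame: x ahead of the robot, y to its left, z up, the work surface at z = 0. Lengths are in m, angles in rad, forces in N, time in s.
With the tool pointing down it reaches from about 0.225 to 0.875 m from the base axis. Payload 3.4 kg.
Tool frame: the origin (TCP) lies at the centre of the arm's flange, where the gripper is bolted on; the fingertips stand 173 mm ahead of it and the grasp point (between the pads) lies 155 mm ahead of it (robot.nose_length is the distance from the TCP to the fingertips, in m); z points along the fingers, y is the line along which they close (so a half turn about z gives the same grasp; the last joint's range is limited). The gripper opens to 85 mm and grips with 20 to 120 N. Pads are 22 mm wide; open, the fingers measure 114 mm over their backs; the gripper's body (76 mm by 85 mm) begins 54 mm behind the grasp point. The pads swing forward as they close: fully open they stand 13 mm farther back than shut.
Start: joints at [0.998, 0.276, 1.505, -0, 1.361, -0.121], TCP at [0.251, 0.517, 0.405] pointing down, gripper open.
Joint ranges: [-2.89, 2.89], [-0.75, 2.08], [0.22, 2.7], [-1.18, 4.32], [0.11, 2.71], [-2.7, 2.7]. Speed limits (rad/s): [2.57, 2.57, 3.14, 3.14, 3.14, 3.14].

INTERFACE

Orientations are given as a unit quaternion [w, x, y, z].
In Python, from workcell import robot gives the robot as it stands. The module is installed in compiled form; this text tells all that it offers.
- The arm moves only by the tool run_rows, called after "Call:" as name(argument=value, ...) on one line, values as JSON. Schema: {"type":"object","properties":{"rows":{"type":"object","properties":{"offsets":{"type":"array","items":{"type":"array","items":{"type":"number"},"minItems":5,"maxItems":5},"minItems":1,"maxItems":10}},"additionalProperties":false,"required":["offsets"]},"only":{"type":"string"},"quiet":{"type":"boolean"},"lines":{"type":"string"}},"required":["rows"],"additionalProperties":false}. rows is an object whose key "offsets" holds a list of rows, 1 to 10 of them, each of 5 numbers: the finger opening in m, then dx, dy, dz in units of 50 mm, then a turn about the tool's z in units of 0.25 rad; each row shifts and turns the commanded pose from where the row before left it, along the tool's axes as they then stand; what a row does not reach is not made up. A row lasts 1/10 s, in which the tool goes at most 0.05 m and 0.15 rad, less where a joint would pass 70% of its speed; a pose out of reach is approached as far as the arm can. The fingers move at their own pace and stop on an object; the grip force is fixed at half the most. Time passes only in rows, so rows that do not move let the fingers close. The tool returns the time, the measured TCP pose, the force, the opening and the grip force at its end. only (a regular expression) keeps the lines of the reply that match it, lines (a string "A,B") keeps lines A to B, and quiet returns only ok. Input that does not fit is refused with a message, and nothing moves.
- robot.read_state(): the state, without advancing time (a new reading comes with each control period).
- robot.grab_frame(name): name is "scene" or "top" or "wrist"; returns (picture, depth): 400x640x3 uint8, blue, green, red; 400x640 float32, m along the optical axis (not along the pixel's ray), 0 where there is no reading.
- robot.get_calibration(name): a dict with "fovy" (degrees; the focal length in pixels is half the picture's height over the tangent of half this angle, whatever the lens; pixels are square), "cx", "cy" (the principal point, pixels), "k1" (the pictures are not rectified: a ray, as slopes to the right and down, at radius r is drawn at 1 + k1 r^2 times it, then the intrinsics apply), "pose" (4x4, takes a point from camera to world coordinates). Camera axes: x right, y down, z forward; pixel columns grow to the right and rows downward; lengths in m; the calibration is good to about 2 mm. A picture is of the moment at which its call begins: read the wrist's pose just before it. get_calibration takes no time and is no camera call; for the wrist camera it gives the pose at the moment of the call.
- robot.close_job(): hands the job in; it is judged then, once.
The state is a dict: "time": time; "joint_positions": joint angles; "joint_velocities": joint speeds; "tau": joint torques, N m; "tool_pos": TCP position; "orientation": TCP orientation; "wrist_force": force on the tool from outside, world axes, zero at the start; "moment": the same for the moment, N m; "finger_gap": finger opening in m; "finger_force": force on a finger pad.
Only numpy, scipy, OpenCV 4.12 (cv2) and the standard library are available. Lean on these libraries where they do the work, as an engineer would, in place of code of your own. Each camera call takes 0.05 s, during which the arm holds its last target. There are 200 camera calls.

## Working session

There is one attempt and no reset: what is moved stays moved. The work goes in short steps, Python scripts to look and compute and a tool call to move; the robot and the scene stay as the last step left them, time stands still between calls to the robot, and variables do not carry over. Pictures are saved under pics/ and viewed, at most 10 in all, crops included, and the job is handed in when it is done.

```bash
mkdir -p pics; cat > h.py <<'E'
import numpy as np, cv2
from workcell import robot
def grab(n):
    c=robot.get_calibration(n); im,d=robot.grab_frame(n); return im,d,c
def K(c):
    f=200/np.tan(np.radians(c["fovy"])/2); return f
def pts(d,c,uv):
    """uv Nx2 pixels -> world points, by depth"""
    uv=np.atleast_2d(uv).astype(float); f=K(c); q=(uv-[c["cx"],c["cy"]])/f
    p=q.copy()
    for _ in range(20): p=q/(1+c["k1"]*(p**2).sum(1,keepdims=True))
    z=np.array([d[int(v),int(u)] for u,v in uv])[:,None]
    P=np.c_[p*z,z]; T=np.array(c["pose"]); return P@T[:3,:3].T+T[:3,3]
def cloud(d,c):
    v,u=np.mgrid[0:400,0:640]; return pts(d,c,np.c_[u.ravel(),v.ravel()]).reshape(400,640,3)
def proj(P,c):
    T=np.array(c["pose"]); q=(np.atleast_2d(P)-T[:3,3])@T[:3,:3]; s=q[:,:2]/q[:,2:]
    return s*(1+c["k1"]*(s**2).sum(1,keepdims=True))*K(c)+[c["cx"],c["cy"]]
E
python3 - <<'E'
from h import *
for n in("scene","top"):
    im,d,c=grab(n); cv2.imwrite(f"pics/{n}0.png",im); np.savez(f"/tmp/{n}0.npz",im=im,d=d)
    print(n,{k:np.round(v,3).tolist() for k,v in c.items()})
print(robot.read_state())
E
```

```text
scene {'fovy': 44.687, 'cx': 314.03, 'cy': 200.797, 'k1': -0.125, 'pose': [[0.668, -0.54, 0.511, -0.105], [-0.744, -0.478, 0.467, -0.611], [-0.008, -0.693, -0.721, 1.0], [0.0, 0.0, 0.0, 1.0]]}
top {'fovy': 50.883, 'cx': 323.362, 'cy': 196.063, 'k1': -0.018, 'pose': [[0.022, -0.983, 0.18, 0.38], [-0.999, -0.016, 0.034, -0.01], [-0.031, -0.181, -0.983, 1.05], [0.0, 0.0, 0.0, 1.0]]}
{'time': 0.1, 'joint_positions': array([ 9.98022800e-01,  2.76528316e-01,  1.50598721e+00, -1.42461844e-05,
        1.36072985e+00, -1.21006824e-01]), 'joint_velocities': array([-0.00072614, -0.00188448, -0.00298888, -0.00075968, -0.00051457,
       -0.00098749]), 'tau': array([ 2.00648137e-03, -4.17699623e+01, -2.46405119e+01, -1.66607665e-04,
        5.76766528e-03,  1.59378277e-05]), 'tool_pos': array([0.25092801, 0.51715055, 0.40393565]), 'orientation': array([-2.74392171e-04,  2.23965831e-01,  9.74596647e-01, -7.79508042e-04]), 'wrist_force': array([0.70226214, 0.39414759, 0.36136064]), 'moment': array([0.00602528, 0.00241767, 0.09130383]), 'finger_force': 0.0, 'finger_gap': 0.08562625167249713}
```

View pics/top0.png

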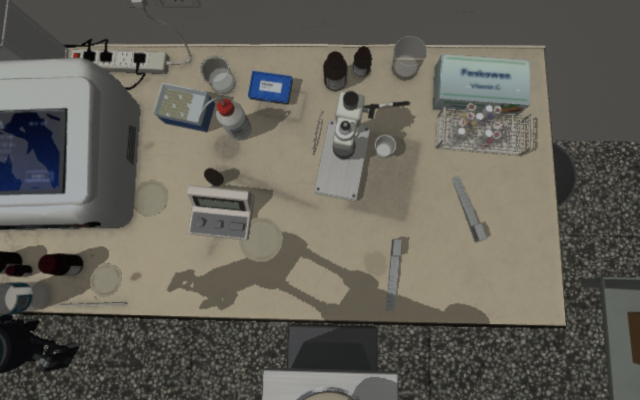

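View pics/scene0.png

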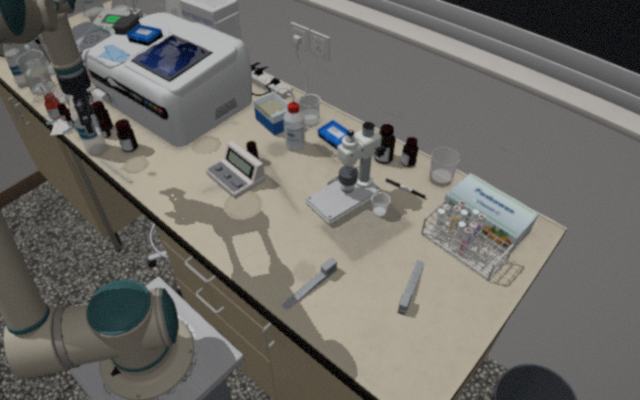

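The top view shows two candidates for the wedge: A at px (468,208), with its tab at (480,232) towards the robot, and B at (394,275), with its tab at (396,245) away from the robot. A is farthest right and its tab faces the robot, so I choose A. The readout is at (220,212) and the gauge at (343,165).

```bash
python3 - <<'E'
from h import *
z=np.load("/tmp/top0.npz"); im,d=z["im"],z["d"]; c=robot.get_calibration("top"); P=cloud(d,c)
np.set_printoptions(precision=4,suppress=True)
def roi(u0,v0,u1,v1,lo,hi):
    m=np.zeros((400,640),bool); m[v0:v1,u0:u1]=1; m&=(P[...,2]>lo)&(P[...,2]<hi)&(d>0); return m
def rect(m):
    q=P[m]; r=cv2.minAreaRect((q[:,:2]*1000).astype(np.float32)); print("  rect mm",np.round(r[0],1),np.round(r[1],1),round(r[2],1),"n",len(q),"zmed",np.median(q[:,2])); return r
print("bench z",[np.median(P[v-3:v+4,u-3:u+4,2]) for u,v in((290,220),(430,200),(500,260),(150,240))])
print("wedge");rect(roi(445,170,495,245,.005,.06))
print("tab");rect(roi(445,170,495,245,.030,.06))
print("gauge table");rect(roi(305,115,380,205,.02,.036))
print("readout box");rect(roi(180,180,260,245,.018,.031))
print("readout all");rect(roi(180,180,260,245,.018,.1))
print("keys");
m=roi(185,205,250,240,.0318,.042)
n,l,s,ce=cv2.connectedComponentsWithStats(m.astype(np.uint8))
for i in range(1,n):
    if s[i,4]>12: print(ce[i],s[i],P[l==i].mean(0))
print("cup");rect(roi(372,130,400,160,.04,.06))
a=im[175:250,180:265];b=im[170:245,440:500];g=im[85:205,305:415]
r=lambda x,k:cv2.resize(x,None,fx=k,fy=k,interpolation=cv2.INTER_CUBIC)
A=r(a,4);B=r(b,4);G=r(g,4)
W=np.zeros((300+480,0,3));H=np.zeros((480,800,3),np.uint8);H[:300,:340]=A;H[:480,345:785]=G[:480,:440]
H[300:480,:240]=r(b,2.4)[:180,:144].repeat(1,1) if 0 else cv2.resize(b,(240,180))[:,:]
cv2.imwrite("pics/crop1.png",H);cv2.imwrite("pics/wedge1.png",r(b,7))
E
```

```text
bench z [np.float64(0.00024267960703272529), np.float64(0.0008046599647142383), np.float64(0.0007261128199964606), np.float64(0.000636855386565216)]
wedge
  rect mm [ 547.3 -343.8] [181.4 111.8] 2.3 n 580 zmed 0.014090924922127379
tab
  rect mm [ 486.6 -351.4] [39.5 22.6] 19.1 n 155 zmed 0.03816856275137259
gauge table
  rect mm [658.8 -37.2] [142.9 193.8] 79.9 n 2398 zmed 0.028362317927323688
readout box
  rect mm [533.4 279.2] [151.7 144. ] 85.3 n 1514 zmed 0.026719307424879157
readout all
  rect mm [533.4 279.2] [151.7 144. ] 85.3 n 3050 zmed 0.031360683630689445
keys
[216.122  207.0122] [195 205  42   5  82] [0.5337 0.2884 0.0368]
[244.1333 209.1667] [238 207  12   5  30] [0.5296 0.2185 0.0367]
[199.1017 222.5424] [195 219   9   9  59] [0.4946 0.3282 0.0358]
[217.5439 224.4561] [214 221   8   8  57] [0.4908 0.2823 0.0354]
[236.1111 226.4343] [229 223  15   8  99] [0.4868 0.2361 0.0356]
cup
  rect mm [ 692.4 -125.3] [51.3 50.7] 46.7 n 116 zmed 0.05134221703739933
```

View pics/crop1.png

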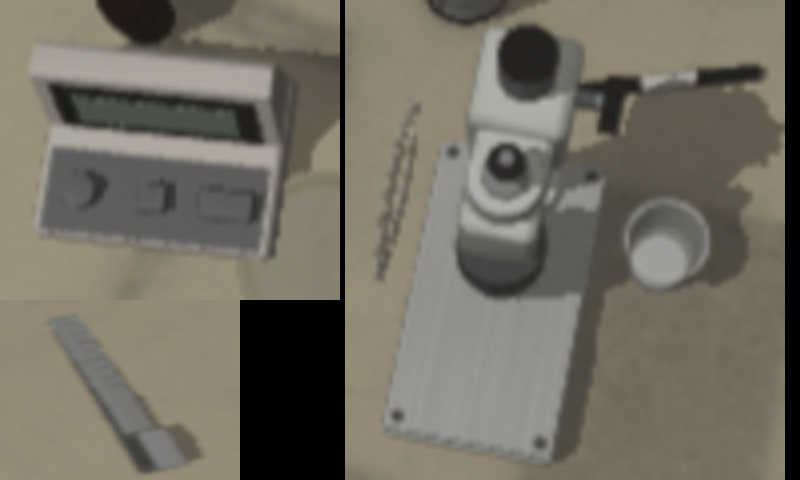

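View pics/wedge1.png

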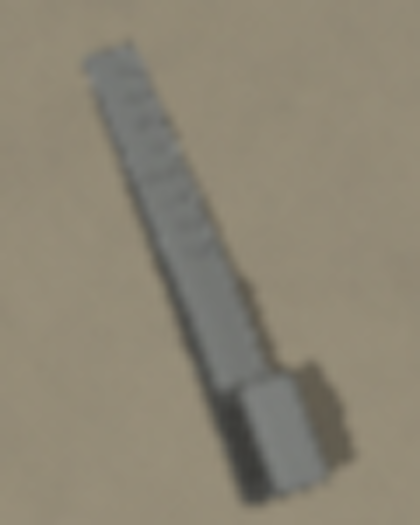

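Picture readings: the round key is leftmost at px (199,222), then the square key at (217.5,224.5) and the long key at (236,226). The measured key heights (35.4–35.8 mm) and the 46 mm spacing agree with the description. The wedge crop shows the tab at the robot end and the thin edge at about (455,178). The gauge and wedge rectangle fits picked up neighbouring objects, so I'll refine them.

```bash
python3 - <<'E'
from h import *
from scipy.optimize import minimize
np.set_printoptions(precision=4,suppress=True)
z=np.load("/tmp/top0.npz"); im,d=z["im"],z["d"]; c=robot.get_calibration("top"); P=cloud(d,c)
def comp(lo,hi,seed):
    m=((P[...,2]>lo)&(P[...,2]<hi)&(d>0)).astype(np.uint8); n,l,s,_=cv2.connectedComponentsWithStats(m,connectivity=4)
    return l==l[seed[1],seed[0]]
R=lambda a:np.array([[np.cos(a),-np.sin(a)],[np.sin(a),np.cos(a)]])
# wedge
m=comp(.0035,.06,(468,208)); q=P[m]; r=cv2.minAreaRect((q[:,:2]*1000).astype(np.float32)); print("wedge",r,len(q))
t=q[q[:,2]>.03]; r=cv2.minAreaRect((t[:,:2]*1000).astype(np.float32)); print("tab",r,t.mean(0))
b=q[q[:,2]<.02]
# axis: midline of body
u,s,vt=np.linalg.svd(b[:,:2]-b[:,:2].mean(0)); print("body",b.mean(0),"yaw",np.degrees(np.arctan2(vt[0,1],vt[0,0])))
# gauge table
m=comp(.0255,.031,(335,185)); q=P[m]; print("table n",len(q))
for yaw0 in(-9,-10):
    pass
def edges(a):
    l=q[:,:2]@R(a); return l
def cost(a):
    l=edges(a); k=l[:,0]<np.percentile(l[:,0],97)
    # spread of left/right boundaries across bins
    b=np.round(l[:,0]/.004).astype(int); L=[];Rr=[]
    for i in np.unique(b):
        y=l[b==i,1]
        if len(y)>15: L.append(y.max());Rr.append(y.min())
    return np.std(L[2:12])+np.std(Rr[2:12]),np.median(L),np.median(Rr)
A=np.radians(np.arange(-16,-5,.25)); C=[cost(a)[0] for a in A]; a=A[np.argmin(C)]
_,L,Rr=cost(a); l=edges(a); print("gauge yaw",np.degrees(a),"L,R",L,Rr,"front",l[:,0].min(),np.percentile(l[:,0],.7),"back",l[:,0].max())
f=np.percentile(l[:,0],.7)
o=R(a)@np.array([f+.110,(L+Rr)/2]); print("gauge origin",o)
C=np.array([[-.11,-.055,.028],[-.11,.055,.028],[.085,-.055,.028],[.085,.055,.028],[0,0,.265]])
W=np.c_[C[:,:2]@R(a).T+o,C[:,2]]; print("corner px",proj(W,c))
cs=robot.get_calibration("scene"); print("scene px",proj(W,cs))
s=np.load("/tmp/scene0.npz"); Ps=cloud(s["d"],cs)
# scene-cam table & weights
u0,v0=proj([[*o,.09]],cs)[0].astype(int); 
mm=np.zeros((400,640),bool); mm[v0-20:v0+20,u0-20:u0+20]=1
w=Ps[mm&(np.abs(Ps[...,2]-.0895)<.012)]; wl=(w[:,:2]-o)@R(a); wl=wl[(np.abs(wl)<.04).all(1)]
res=minimize(lambda p:np.mean(np.abs(np.hypot(*(wl-p).T)-.027)),[0.003,0],method="Nelder-Mead"); print("weights centre in gauge",res.x,res.fun,len(wl))
st=robot.read_state(); cw=robot.get_calibration("wrist"); from scipy.spatial.transform import Rotation as Ro
T=Ro.from_quat(st["orientation"],scalar_first=True).as_matrix(); print("cam in tool",T.T@(np.array(cw["pose"])[:3,3]-st["tool_pos"]),(T.T@np.array(cw["pose"])[:3,:3]))
E
```

```text
wedge ((543.4638061523438, -339.2108459472656), (157.19688415527344, 35.15899658203125), 17.391820907592773) 598
tab ((486.6404113769531, -351.41046142578125), (39.455726623535156, 22.57386016845703), 19.060203552246094) [ 0.4865 -0.3501  0.038 ]
body [ 0.5494 -0.3304  0.011 ] yaw -164.97982503951405
table n 2020
gauge yaw -10.25 L,R 0.14952780108871494 0.046016704516688024 front 0.559450643579838 0.5609476927078906 back 0.7513218138166174
gauge origin [ 0.6776 -0.0232]
corner px [[356.8716 199.5604]
 [313.2083 191.0769]
 [371.0827 125.5055]
 [328.706  117.777 ]
 [345.4525 119.2683]]
scene px [[329.1925 219.4383]
 [304.3864 196.3242]
 [382.3886 187.6811]
 [356.8532 167.2297]
 [350.928  122.4934]]
weights centre in gauge [-0.0007 -0.0002] 0.0015198761951488525 122
cam in tool [0.0806 0.0009 0.0298] [[-0.0004 -0.9488 -0.3159]
 [ 1.     -0.0006  0.0004]
 [-0.0006 -0.3159  0.9488]]
```

Careful with the scale: shifts go in units of 50 mm and turns go in units of 0.25 rad. That gives: -0.0377 m is -0.754, -0.008 m is -0.16.

Call:
run_rows(rows={"offsets": [[0, -0.754, -0.16, 0.4, 0], [0, -0.754, -0.16, 0.4, 0], [0, -0.754, -0.16, 0.4, 0], [0, -0.754, -0.16, 0.4, 0], [0, -0.754, -0.16, 0.4, 0], [0, -0.754, -0.16, 0.4, 0], [0, -0.754, -0.16, 0.4, 0], [0, -0.754, -0.16, 0.4, 0], [0, 0, 0, 0, 0], [0, 0, 0, 0, 0]]})

```text
time: 1.1
tool_pos: [0.4947, 0.3274, 0.2437]
orientation: [-0.001, 0.225, 0.974, -0.001]
wrist_force: [-0.5, 0.0, -0.4]
finger_gap: -0.0002
finger_force: 0.0
```

Call:
run_rows(rows={"offsets": [[0, 0, 0, 0, -0.488], [0, 0, 0, 0, -0.488], [0, 0, 0, 0, -0.488], [0, 0, 0, 0, 0], [0, 0, 0, 0, 0]]})

```text
time: 1.6
tool_pos: [0.4936, 0.3289, 0.2454]
orientation: [0.0, 0.043, 0.999, 0.0]
wrist_force: [-0.4, 0.5, -0.4]
finger_gap: -0.0001
finger_force: 0.0
```

```bash
cat >> h.py <<'E'
from scipy.spatial.transform import Rotation as Ro
def tool():
    s=robot.read_state(); return s,Ro.from_quat(s["orientation"],scalar_first=True).as_matrix()
def to(xyz,yang=None):
    "offset in tool axes to a TCP position; turn for y-axis angle (deg)"
    s,T=tool(); y=np.degrees(np.arctan2(T[1,1],T[0,1])); print("t",s["time"],"pos",s["tool_pos"].round(4),"yang",y.round(2),"zaxis",T[:,2].round(3),"F",s["wrist_force"].round(2),"j6",s["joint_positions"][5].round(2),"gap",round(s["finger_gap"],4))
    print("offset",(T.T@(np.array(xyz)-s["tool_pos"])).round(4), "" if yang is None else "turn %.3f"%np.radians(y-yang))
E
python3 -c "
from h import *
to([.4946,.3282,.173+.0355])"
```

```text
t 1.6 pos [0.4936 0.3289 0.2454] yang 85.02 zaxis [ 0.001  0.001 -1.   ] F [-0.39  0.51 -0.38] j6 -1.01 gap -0.0001
offset [-0.001  -0.0007  0.0369]
```

Call:
run_rows(rows={"offsets": [[0, -0.02, -0.014, 0.34, 0], [0, 0, 0, 0.3, 0], [0, 0, 0, 0.08, 0], [0, 0, 0, 0.06, 0], [0, 0, 0, 0, 0]]})

```text
time: 2.1
tool_pos: [0.4949, 0.3274, 0.206]
orientation: [-0.001, 0.043, 0.999, -0.0]
wrist_force: [-2.1, -0.3, 3.4]
finger_gap: -0.0001
finger_force: 1.5
```

Contact, with the key part way down. Press it fully.

Call:
run_rows(rows={"offsets": [[0, 0, 0, 0.04, 0], [0, 0, 0, 0.04, 0], [0, 0, 0, 0, 0], [0, 0, 0, 0, 0], [0, 0, 0, 0, 0]]})

```text
time: 2.6
tool_pos: [0.4953, 0.3274, 0.2038]
orientation: [0.001, 0.043, 0.999, 0.001]
wrist_force: [-5.3, -0.9, 11.7]
finger_gap: -0.0001
finger_force: 6.2
```

To row units: -0.0464 m is -0.928, -0.046 m is -0.92.

Call:
run_rows(rows={"offsets": [[0, 0, 0, -0.3, 0], [0, 0, 0, -0.4, 0], [0, 0, -0.92, 0, 0], [0, 0, -0.928, 0, 0], [0, 0, 0, 0, 0], [0, 0, 0, 0, 0]]})

```text
time: 3.2
tool_pos: [0.4881, 0.2346, 0.2372]
orientation: [0.001, 0.044, 0.999, 0.001]
wrist_force: [-0.2, 0.3, 0.1]
finger_gap: -0.0002
finger_force: 0.0
```

```bash
python3 -c "
from h import *
to([.4868,.2361,.206])"
```

```text
t 3.2 pos [0.4881 0.2346 0.2372] yang 84.94 zaxis [ 0.002  0.001 -1.   ] F [-0.24  0.34  0.11] j6 -1.16 gap -0.0002
offset [0.0015 0.0014 0.0312]
```

To row units: 0.02 m is 0.4, 0.011 m is 0.22.

Call:
run_rows(rows={"offsets": [[0, 0.02, 0.02, 0.4, 0], [0, 0, 0, 0.22, 0], [0, 0, 0, 0.04, 0], [0, 0, 0, 0.04, 0], [0, 0, 0, 0, 0], [0, 0, 0, 0, 0], [0, 0, 0, 0, 0]]})

```text
time: 3.9
tool_pos: [0.4869, 0.2374, 0.2038]
orientation: [0.001, 0.042, 0.999, 0.0]
wrist_force: [-3.6, -0.7, 14.9]
finger_gap: 0.0
finger_force: 7.7
```

Call:
run_rows(rows={"offsets": [[0, 0, 0, -0.6, 0], [0, 0, 0, -0.8, 0], [0.06, 0, 0, -0.8, 0], [0.06, -0.086, -0.976, 0, 0], [0.06, -0.086, -0.976, 0, 0], [0.06, -0.086, -0.976, 0, 0], [0.06, -0.086, -0.976, 0, 0], [0.06, -0.086, -0.976, 0, 0], [0.06, -0.086, -0.976, 0, 0], [0.06, -0.086, -0.976, 0, 0]]})

```text
time: 4.9
tool_pos: [0.4876, -0.108, 0.3118]
orientation: [0.0, 0.042, 0.999, 0.0]
wrist_force: [0.9, 0.2, -0.3]
finger_gap: 0.0601
finger_force: 0.0
```

Call:
run_rows(rows={"offsets": [[0.06, -0.086, -0.976, 0, 0], [0.06, -0.086, -0.976, 0, 0], [0.06, -0.086, -0.976, 0, 0], [0.06, -0.086, -0.976, 0, 0], [0.06, -0.086, -0.976, 0, 0], [0.06, 0, 0, 0, -0.4], [0.06, 0, 0, 0, -0.4], [0.06, 0, 0, 0, -0.4], [0.06, 0, 0, 0, -0.4], [0.06, 0, 0, 0, 0]]})

```text
time: 5.9
tool_pos: [0.4886, -0.3513, 0.3113]
orientation: [0.0, -0.157, 0.988, 0.0]
wrist_force: [0.1, -0.0, 0.0]
finger_gap: 0.06
finger_force: 0.0
```

```bash
python3 - <<'E'
from h import *
np.set_printoptions(precision=4,suppress=True)
to([.4866,-.3508,.3])
im,d,c=grab("wrist"); cv2.imwrite("pics/w1.png",im); np.savez("/tmp/w1.npz",im=im,d=d,pose=c["pose"])
P=cloud(d,c); m=((P[...,2]>.006)&(P[...,2]<.06)&(d>0)&(abs(P[...,0]-.52)<.14)&(abs(P[...,1]+.34)<.09)).astype(np.uint8)
q=P[m>0]; t=q[(q[:,2]>.03)&(q[:,2]<.045)]; r=cv2.minAreaRect((t[:,:2]*1000).astype(np.float32)); print("tab",r,t.mean(0),len(t))
b=q[q[:,2]<.02]; u,s,vt=np.linalg.svd(b[:,:2]-b[:,:2].mean(0)); print("body",b.mean(0),np.degrees(np.arctan(vt[0,1]/vt[0,0])))
E
```

```text
t 5.9 pos [ 0.4886 -0.3513  0.3113] yang 108.04 zaxis [ 0.  0. -1.] F [ 0.1  -0.04  0.04] j6 -2.62 gap 0.06
offset [0.0017 0.0011 0.0113] 
tab ((484.8471374511719, -353.7766418457031), (38.85434341430664, 21.33411407470703), 17.89879035949707) [ 0.4839 -0.354   0.0385] 993
body [ 0.5489 -0.333   0.0129] 17.753598330496978
```

View pics/w1.png

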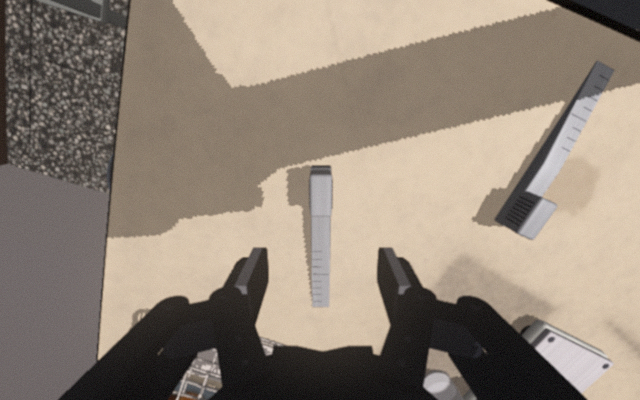

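The wrist view shows the wedge at px (320,235), with its tab at (320,192) and thin edge at (320,305), between and parallel to the fingers. The rack is well clear. Descend and grip.

```bash
python3 -c "
from h import *
to([.4852,-.353,.179])"; 
```

```text
t 5.95 pos [ 0.4885 -0.3512  0.3114] yang 107.94 zaxis [ 0.  0. -1.] F [-0.31  0.35  0.39] j6 -2.62 gap 0.0602
offset [ 0.0037 -0.0007  0.1324]
```

To row units: 0.04 m is 0.8, 0.03 m is 0.6.

Call:
run_rows(rows={"offsets": [[0.06, 0.074, -0.014, 0.8, 0], [0.06, 0, 0, 0.8, 0], [0.06, 0, 0, 0.6, 0], [0.06, 0, 0, 0.44, 0], [0.06, 0, 0, 0, 0], [0, 0, 0, 0, 0], [0, 0, 0, 0, 0], [0, 0, 0, 0, 0], [0, 0, 0, 0, 0], [0, 0, 0, 0, 0]]})

```text
time: 6.95
tool_pos: [0.4851, -0.3538, 0.1815]
orientation: [0.001, -0.156, 0.988, -0.001]
wrist_force: [0.6, 0.9, 7.0]
finger_gap: 0.0191
finger_force: 59.5
```

```bash
python3 -c "
from h import *
to([.4852,-.353,.179])"
```

```text
t 6.95 pos [ 0.4851 -0.3538  0.1815] yang 107.99 zaxis [ 0.003 -0.002 -1.   ] F [0.56 0.88 6.98] j6 -2.63 gap 0.0191
offset [-0.0003  0.0008  0.0025]
```

Gripped (gap 19.1 mm, 59 N). Lift 60 mm and carry it to the front of the gauge.

To row units: 0.043 m is 0.86, -0.0148 m is -0.296.

Call:
run_rows(rows={"offsets": [[0, 0, 0, -0.2, 0], [0, 0, 0, -0.5, 0], [0, 0, 0, -0.5, 0], [0, -0.296, 0.86, 0, 0], [0, -0.296, 0.86, 0, 0], [0, -0.296, 0.86, 0, 0], [0, -0.296, 0.86, 0, 0], [0, -0.296, 0.86, 0, 0], [0, -0.296, 0.86, 0, 0], [0, -0.296, 0.86, 0, 0]]})

```text
time: 7.95
tool_pos: [0.4893, -0.0333, 0.24]
orientation: [-0.0, -0.156, 0.988, 0.0]
wrist_force: [0.5, 0.5, -2.0]
finger_gap: 0.019
finger_force: 59.3
```

Call:
run_rows(rows={"offsets": [[0, -0.296, 0.86, 0, 0], [0, 0, 0, 0, 0.492], [0, 0, 0, 0, 0.492], [0, 0, 0, 0, 0.492], [0, 0, 0, 0, 0.492], [0, 0, 0, 0, 0], [0, 0, 0, 0, 0]]})

```text
time: 8.65
tool_pos: [0.4905, 0.0104, 0.2398]
orientation: [-0.0, 0.088, 0.996, 0.0]
wrist_force: [-1.0, -0.0, -3.0]
finger_gap: 0.019
finger_force: 59.6
```

```bash
python3 - <<'E'
from h import *
np.set_printoptions(precision=4,suppress=True)
to([.4916,.0104,.2145],79.75)
for n in("wrist","scene","top"):
    im,d,c=grab(n); cv2.imwrite(f"pics/{n}2.png",im); np.savez(f"/tmp/{n}2.npz",im=im,d=d,pose=c["pose"])
a=cv2.resize(cv2.imread("pics/scene2.png")[90:240,270:420],(600,600)) 
cv2.imwrite("pics/scene2c.png",a)
E
```

```text
t 8.65 pos [0.4905 0.0104 0.2398] yang 79.95 zaxis [-0.  0. -1.] F [-1.03 -0.01 -2.99] j6 -1.52 gap 0.019
offset [-0.0011  0.0002  0.0253] turn 0.004
```

View pics/wrist2.png

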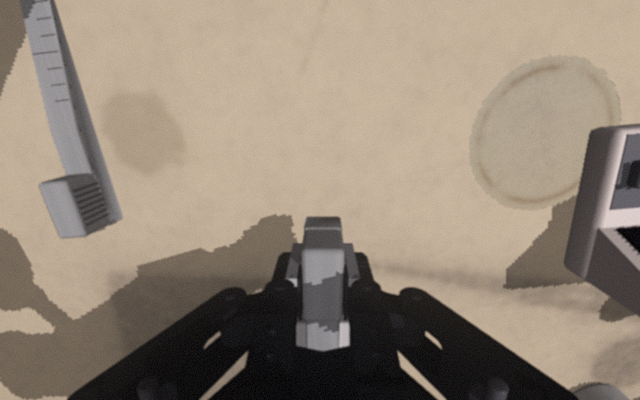

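View pics/scene2c.png

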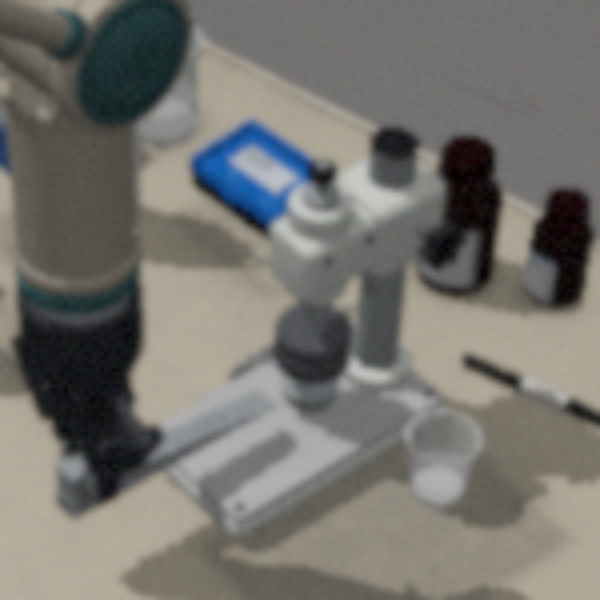

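The wrist camera faces away from the gauge. It shows the tab centred in the grip at px (322,285). In the scene crop the wedge lies over the table's front half, pointing at the foot. I'll check the alignment with the depth data from both fixed cameras.

```bash
python3 - <<'E'
from h import *
from scipy.optimize import minimize
np.set_printoptions(precision=4,suppress=True)
a=np.radians(-10.25);R=np.array([[np.cos(a),-np.sin(a)],[np.sin(a),np.cos(a)]]);o=np.array([.6776,-.0232])
for n in("scene","top"):
    z=np.load(f"/tmp/{n}2.npz");d=z["d"];c=robot.get_calibration(n);P=cloud(d,c);ok=d>0
    l=np.dstack([(P[...,:2]-o)@R,P[...,2]])
    q=l[ok&(abs(l[...,1])<.03)&(l[...,0]>-.2)&(l[...,0]<-.02)&(l[...,2]>.045)&(l[...,2]<.078)]
    print(n,"wedge n",len(q))
    for x in np.arange(-.13,-.02,.01):
        k=q[abs(q[:,0]-x)<.005]
        if len(k)>3: print("  x %.3f y %.4f..%.4f mid %.4f z %.4f"%(x,*np.percentile(k[:,1],[3,97]),np.percentile(k[:,1],[3,97]).mean(),np.median(k[:,2])))
    if len(q): print("  edge x max",np.percentile(q[:,0],99))
    w=l[ok&(np.hypot(l[...,0],l[...,1])<.04)&(l[...,2]>.08)&(l[...,2]<.1)][:,:2]
    if len(w)>10:
        r=minimize(lambda p:np.mean(np.abs(np.hypot(*(w-p).T)-.027)),[.003,0],method="Nelder-Mead");print("  weights",r.x,r.fun,len(w))
    t=l[ok&(abs(l[...,2]-.028)<.003)&(l[...,0]>-.13)&(l[...,0]<-.02)&(abs(l[...,1])<.07)]
    print("  table z",np.median(t[:,2]))
    for x in np.arange(-.1,-.03,.01):
        k=t[abs(t[:,0]-x)<.005,1]; print("  x %.2f y %.4f %.4f"%(x,k.min(),k.max()))
    f=[t[abs(t[:,1]-y)<.005,0].min() for y in(-.045,-.035,-.025,.03,.04)]; print("  front",np.array(f))
E
```

```text
scene wedge n 293
  x -0.130 y -0.0123..-0.0006 mid -0.0065 z 0.0700
  x -0.120 y -0.0128..0.0076 mid -0.0026 z 0.0693
  x -0.110 y -0.0112..0.0065 mid -0.0024 z 0.0676
  x -0.100 y -0.0119..0.0092 mid -0.0013 z 0.0655
  x -0.090 y -0.0112..0.0097 mid -0.0008 z 0.0652
  x -0.080 y -0.0105..0.0059 mid -0.0023 z 0.0646
  x -0.070 y -0.0111..0.0092 mid -0.0010 z 0.0623
  x -0.060 y -0.0106..0.0089 mid -0.0009 z 0.0617
  x -0.050 y -0.0122..0.0083 mid -0.0019 z 0.0593
  x -0.040 y -0.0060..0.0060 mid -0.0000 z 0.0602
  edge x max -0.02170999769150148
  weights [-0.0004  0.0004] 0.001449793505885125 99
  table z 0.027622183508665965
  x -0.10 y -0.0554 0.0470
  x -0.09 y -0.0562 0.0514
  x -0.08 y -0.0553 0.0502
  x -0.07 y -0.0556 0.0471
  x -0.06 y -0.0569 0.0493
  x -0.05 y -0.0567 0.0494
  x -0.04 y -0.0538 0.0524
  x -0.03 y -0.0552 0.0488
  front [-0.1094 -0.1098 -0.1096 -0.0414 -0.0908]
top wedge n 73
  x -0.060 y -0.0075..0.0099 mid 0.0012 z 0.0619
  x -0.050 y -0.0082..0.0108 mid 0.0013 z 0.0608
  x -0.040 y -0.0063..0.0100 mid 0.0019 z 0.0585
  edge x max -0.021893844501444673
  weights [-0.0021  0.0002] 0.00038337148203703016 44
  table z 0.02835773968458577
  x -0.10 y -0.0362 -0.0353
  x -0.09 y -0.0368 -0.0348
  x -0.08 y -0.0353 -0.0339
  x -0.07 y -0.0359 -0.0345
  x -0.06 y -0.0340 0.0488
  x -0.05 y -0.0482 0.0528
  x -0.04 y -0.0526 0.0525
  x -0.03 y -0.0522 0.0524
  front [-0.0451 -0.1093 -0.0523 -0.0562 -0.0559]
```

Alignment holds: the wedge centre line is within 2 mm of the foot axis in both views, with the thin edge at about x = −40 mm and the underside about 29 mm above the table. Lower until it just touches.

To row units: 0.015 m is 0.3, 0.009 m is 0.18.

Call:
run_rows(rows={"offsets": [[0, 0, 0, 0.3, 0], [0, 0, 0, 0.18, 0], [0, 0, 0, 0.04, 0], [0, 0, 0, 0, 0], [0, 0, 0, 0, 0]]})

```text
time: 9.3
tool_pos: [0.491, 0.0104, 0.2139]
orientation: [0.0, 0.089, 0.996, 0.0]
wrist_force: [-0.0, -0.5, -1.8]
finger_gap: 0.0188
finger_force: 59.6
```

Call:
run_rows(rows={"offsets": [[0, 0, 0, 0.02, 0], [0, 0, 0, 0, 0], [0, 0, 0, 0, 0]]})

```text
time: 9.6
tool_pos: [0.4908, 0.0104, 0.2129]
orientation: [0.0, 0.089, 0.996, 0.0]
wrist_force: [0.5, -0.2, -2.1]
finger_gap: 0.0196
finger_force: 59.6
```

Call:
run_rows(rows={"offsets": [[0, 0, 0, 0.02, 0], [0, 0, 0, 0, 0], [0, 0, 0, 0, 0]]})

```text
time: 9.9
tool_pos: [0.4907, 0.0104, 0.2117]
orientation: [-0.0, 0.089, 0.996, 0.0]
wrist_force: [-0.4, -0.5, -2.6]
finger_gap: 0.0189
finger_force: 59.6
```

Call:
run_rows(rows={"offsets": [[0, 0, 0, 0.02, 0], [0, 0, 0, 0, 0], [0, 0, 0, 0, 0]]})

```text
time: 10.2
tool_pos: [0.4908, 0.0104, 0.2106]
orientation: [-0.0, 0.089, 0.996, 0.0]
wrist_force: [-0.2, 0.3, -2.9]
finger_gap: 0.0193
finger_force: 59.6
```

Call:
run_rows(rows={"offsets": [[0, 0, 0, 0.014, 0], [0, 0, 0, 0, 0], [0, 0, 0, 0, 0]]})

```text
time: 10.5
tool_pos: [0.4908, 0.0104, 0.21]
orientation: [-0.0, 0.089, 0.996, 0.0]
wrist_force: [0.2, 0.2, -2.8]
finger_gap: 0.0192
finger_force: 59.6
```

To row units: 0.0006 m is 0.012.

Call:
run_rows(rows={"offsets": [[0, 0, 0, 0.012, 0], [0, 0, 0, 0, 0], [0, 0, 0, 0, 0]]})

```text
time: 10.8
tool_pos: [0.4908, 0.0104, 0.2095]
orientation: [0.0, 0.089, 0.996, 0.0]
wrist_force: [-0.5, -0.2, -0.5]
finger_gap: 0.0191
finger_force: 59.8
```

Call:
run_rows(rows={"offsets": [[0, 0, 0, 0.012, 0], [0, 0, 0, 0, 0], [0, 0, 0, 0, 0]]})

```text
time: 11.1
tool_pos: [0.4907, 0.0104, 0.2092]
orientation: [0.0, 0.089, 0.996, 0.0]
wrist_force: [-2.3, 0.2, 3.4]
finger_gap: 0.0192
finger_force: 60.4
```

Touching lightly. Ease off and slide forward to just short of the foot.

Call:
run_rows(rows={"offsets": [[0, 0, 0, -0.01, 0], [0, -0.2, 0, 0, 0], [0, -0.2, 0, 0, 0], [0, -0.16, 0, 0, 0], [0, 0, 0, 0, 0], [0, 0, 0, 0, 0]]})

```text
time: 11.7
tool_pos: [0.5196, 0.0052, 0.2093]
orientation: [0.001, 0.089, 0.996, -0.0]
wrist_force: [1.4, -0.1, 1.0]
finger_gap: 0.0191
finger_force: 60.0
```

```bash
python3 - <<'E'
from h import *
to([.51,.01,.21])
S=[];D=[];T=[];TD=[]
for i in range(6):
    im,d,c=grab("scene");S.append(im);D.append(d)
    im,d,c=grab("top");T.append(im);TD.append(d)
S=np.mean(S,0);D=np.median(D,0);T=np.mean(T,0);TD=np.median(TD,0)
np.savez("/tmp/base.npz",S=S,D=D,T=T,TD=TD)
cv2.imwrite("pics/b.png",np.hstack([cv2.resize(S[120:200,310:380].astype(np.uint8),(396,452)),cv2.resize(T[85:165,305:375].astype(np.uint8),(396,452))]))
E
```

```text
t 11.7 pos [0.5196 0.0052 0.2093] yang 79.81 zaxis [ 0.003 -0.    -1.   ] F [ 1.4  -0.13  0.96] j6 -1.52 gap 0.0191
offset [ 0.0103  0.003  -0.0007]
```

View pics/b.png

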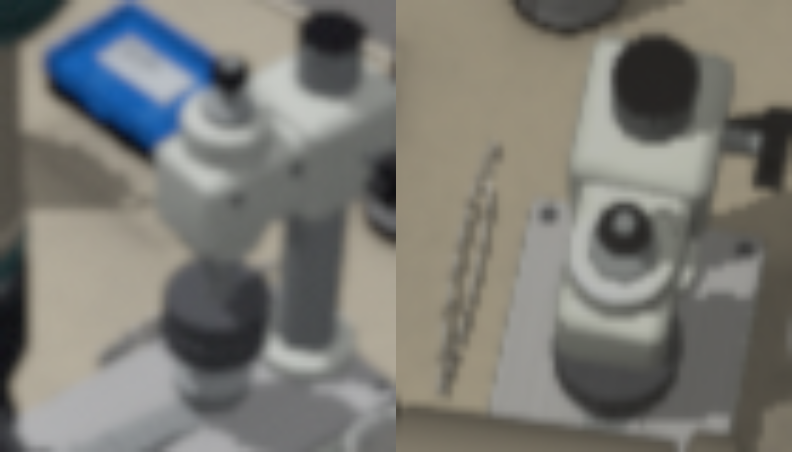

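The magnified view shows the weights at scene px (348,176), with their dark-to-light lower edge at row ~184.6, and the spindle knob at (350.6,133). I'll measure the lift from sub-pixel shifts of those patches, and from the knob's depth in the top camera.

```bash
cat > lift.py <<'E'
from h import *
from scipy.ndimage import shift as sh
def est(A,B,c,box,P0):
    g=lambda x:cv2.GaussianBlur(x.mean(2),(0,0),.7); A,B=g(A),g(B); v0,v1,u0,u1=box
    k=(proj([np.add(P0,[0,0,.01])],c)-proj([P0],c))[0]/10   # px per mm
    L=np.arange(-2,14.01,.1); e=[]
    for h in L:
        X=sh(A[v0-25:v1+25,u0-25:u1+25],(h*k[1],h*k[0]),order=3,mode="nearest")[25:-25,25:-25].ravel(); Y=B[v0:v1,u0:u1].ravel()
        e.append(np.std(Y-np.polyval(np.polyfit(X,Y,1),X)))
    i=np.argmin(e); return round(L[i],2),round(e[i],2),k.round(3)
def lift(n=4):
    b=np.load("/tmp/base.npz"); cs,ct=robot.get_calibration("scene"),robot.get_calibration("top")
    F=[(robot.grab_frame("scene"),robot.grab_frame("top")) for _ in range(n)]
    S=np.mean([f[0][0] for f in F],0);T=np.mean([f[1][0] for f in F],0);TD=np.median([f[1][1] for f in F],0)
    o=[.6776,-.0232]
    print("scene weights/foot",est(b["S"],S,cs,(179,190,343,353),o+[.075]))
    print("scene knob",est(b["S"],S,cs,(126,135,346,356),o+[.25]))
    u,v=305+225/5.66,85+220/5.65
    print("top knob",est(b["T"],T,ct,(119,129,340,350),o+[.25]))
    q=np.s_[119:129,340:350]; dd=(b["TD"]-TD)[q]; m=(b["TD"][q]>.0)&(b["TD"][q]<b["TD"][q].min()+.02); print("top knob depth change mm",round(1000*np.median(dd[m]),2),m.sum())
    np.savez("/tmp/last.npz",S=S,T=T); return S,T
E
```

Call:
run_rows(rows={"offsets": [[0, -0.08, 0, 0, 0], [0, -0.08, 0, 0, 0], [0, 0, 0, 0, 0], [0, 0, 0, 0, 0]]})

```text
time: 12.7
tool_pos: [0.5247, 0.0044, 0.2095]
orientation: [-0.002, 0.089, 0.996, 0.0]
wrist_force: [-4.4, 0.5, 6.9]
finger_gap: 0.0191
finger_force: 60.9
```

```bash
python3 -c "
from lift import *
lift()"
```

```text
scene weights/foot (np.float64(0.0), np.float64(0.51), array([ 0.015, -0.264]))
scene knob (np.float64(0.0), np.float64(0.32), array([ 0.018, -0.32 ]))
top knob (np.float64(0.0), np.float64(0.19), array([ 0.01 , -0.179]))
top knob depth change mm -0.09 66
```

To row units: -0.004 m is -0.08, -0.003 m is -0.06.

Call:
run_rows(rows={"offsets": [[0, 0, 0, -0.014, 0], [0, -0.08, 0, 0, 0], [0, -0.08, 0, 0, 0], [0, -0.06, 0, 0, 0], [0, 0, 0, 0, 0], [0, 0, 0, 0, 0]]})

```text
time: 13.7
tool_pos: [0.5337, 0.0027, 0.2094]
orientation: [-0.005, 0.089, 0.996, 0.0]
wrist_force: [-7.9, 1.6, 8.5]
finger_gap: 0.0192
finger_force: 61.1
```

```bash
python3 -c "
from lift import *
lift()"
```

```text
scene weights/foot (np.float64(1.5), np.float64(2.18), array([ 0.015, -0.264]))
scene knob (np.float64(1.2), np.float64(3.81), array([ 0.018, -0.32 ]))
top knob (np.float64(1.9), np.float64(3.23), array([ 0.01 , -0.179]))
top knob depth change mm 1.67 66
```

To row units: -0.003 m is -0.06, -0.0005 m is -0.01.

Call:
run_rows(rows={"offsets": [[0, 0, 0, -0.01, 0], [0, -0.06, 0, 0, 0], [0, -0.06, 0, 0, 0], [0, -0.06, 0, 0, 0], [0, 0, 0, 0, 0], [0, 0, 0, 0, 0]]})

```text
time: 14.7
tool_pos: [0.5431, 0.001, 0.2095]
orientation: [-0.005, 0.089, 0.996, 0.0]
wrist_force: [-7.3, 2.1, 3.4]
finger_gap: 0.0189
finger_force: 60.5
```

```bash
python3 -c "
from lift import *
lift()"
```

```text
scene weights/foot (np.float64(3.1), np.float64(1.69), array([ 0.015, -0.264]))
scene knob (np.float64(2.4), np.float64(5.53), array([ 0.018, -0.32 ]))
top knob (np.float64(2.9), np.float64(3.44), array([ 0.01 , -0.179]))
top knob depth change mm 3.06 66
```

To row units: -0.0025 m is -0.05, -0.002 m is -0.04.

Call:
run_rows(rows={"offsets": [[0, -0.05, 0, 0, 0], [0, -0.05, 0, 0, 0], [0, -0.04, 0, 0, 0], [0, 0, 0, 0, 0], [0, 0, 0, 0, 0]]})

```text
time: 15.6
tool_pos: [0.5498, -0.0002, 0.2095]
orientation: [-0.005, 0.089, 0.996, 0.0]
wrist_force: [-7.5, 1.7, 3.8]
finger_gap: 0.0189
finger_force: 60.6
```

```bash
python3 - <<'E'
from lift import *
S,T=lift(6)
to([.55,0,.21])
cv2.imwrite("pics/fin.png",np.hstack([cv2.resize(S[110:210,280:380].astype(np.uint8),(400,400),interpolation=cv2.INTER_CUBIC),cv2.resize(T[80:205,305:430].astype(np.uint8),(400,400),interpolation=cv2.INTER_CUBIC)]))
E
```

```text
scene weights/foot (np.float64(4.1), np.float64(1.81), array([ 0.015, -0.264]))
scene knob (np.float64(3.3), np.float64(7.18), array([ 0.018, -0.32 ]))
top knob (np.float64(3.9), np.float64(3.24), array([ 0.01 , -0.179]))
top knob depth change mm 3.97 66
t 16.2 pos [ 5.498e-01 -2.000e-04  2.095e-01] yang 79.82 zaxis [-0.01   0.002 -1.   ] F [-7.63  1.32  3.9 ] j6 -1.52 gap 0.0193
offset [-0.0002  0.0002 -0.0005]
```

View pics/fin.png

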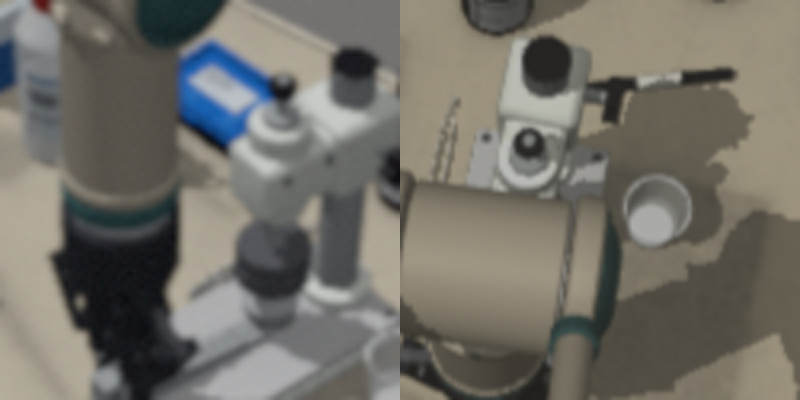

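The lift reads 3.97 mm from the knob depth and 4.1 mm from the weights patch. Only the wedge is under the foot, the grip holds at 60 N, and the cup and forceps are unmoved. Hand in.

```bash
python3 -c "
from workcell import robot
print(robot.close_job())"
```

```text
the job is handed in; nothing more can be done
None
```

I pressed the power key and then the zero key right down, the square key was not touched, and I handed the job in at about 16 s with the gripper still holding the wedge under the foot, lifted about 4.0 mm by camera.

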